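# Ready the colour meter for its white calibration

## Robot

A 7-joint arm with a two-finger parallel gripper is mounted at the origin on a cart in front of the work surface, level with it; the furniture and walls round the work are solid. World frame = base frame: x ahead of the robot, y to its left, z up, the work surface at z = 0. Lengths are in m, angles in degrees, forces in N, time in s.
With the tool pointing down it reaches from about 0.425 to 0.875 m from the base axis. Payload 4.7 kg.
Tool frame: the origin (TCP) lies at the very end of the fingers, on their centre line; the grasp point (between the pads) lies 19 mm behind it; z points along the fingers, y is the line along which they close (so a half turn about z gives the same grasp; the last joint's range is limited). The gripper opens to 87 mm and grips with 3 to 60 N. Pads are 19 mm wide; open, the fingers measure 117 mm over their backs; the gripper's body (75 mm by 190 mm) begins 51 mm behind the grasp point.
Start: joints at [69.62, 18.392, -4.016, 83.108, 1.295, 78.541, -3.26], TCP at [0.235, -0.606, 0.223] pointing down, gripper open.
Joint ranges: [-163.93, 163.93], [-17.29, 119.83], [-79.2, 71.16], [3.27, 140.29], [-89.18, 269.18], [5.43, 117.66], [-154.24, 154.24]. Speed limits (degrees/s): [147.25, 147.25, 180, 180, 180, 180, 180].

## Interface

Orientations are given as [roll, pitch, yaw] about the fixed x, y, z axes, in that order (R = Rz(yaw) Ry(pitch) Rx(roll)).
In Python, from cell import telemetry, cams, env gives the robot as it stands.
- The arm moves only by the tool arm_command, never from a script. Its argument "series" is text: rows parted by semicolons, each of 5 numbers parted by spaces: the shift along the tool's x, y, z in mm, then the turn about the tool's z in rad, then the closure in counts, from 0 (fully open) to 255 (shut). A call has 1 to 20 rows; each row shifts and turns the commanded pose from where the row before left it, along the tool's axes as they then stand; what a row does not reach is not made up. A row lasts 1/12 s, in which the tool goes at most 41.7 mm and 7.16 degrees, less where a joint would pass 70% of its speed; a pose out of reach is approached as far as the arm can. A call is refused whole if a number of a shift passes 41.7 or a number of a turn 0.125, either way. A call with a gripper value outside its range is refused whole. The fingers move at their own pace and stop on an object; "squeeze" is the grip in N (left out, the last holds). Time passes only in rows, so rows that do not move let the fingers close. It gives the time, the measured TCP pose, the force, the opening and the grip force at its end, in the units of the state.
- telemetry.get_obs(): the state, without advancing time (a new reading comes with each control period).
- cams.read_camera(name): name is "side" or "top"; returns the picture (400x640x3 uint8, blue, green, red); there is no depth.
- cams.calibration(name): a dict with "K" (3x3 intrinsics, pixels), "dist" ([k1, k2, p1, p2, k3] as OpenCV has them; the pictures are not rectified), "origin" and "rotation" of the camera in the world. Camera axes: x right, y down, z forward; pixel columns grow to the right and rows downward; lengths in m; the calibration is good to about 2 mm. A picture is of the moment at which its call begins. calibration takes no time and is no camera call.
- env.sign_off(): hands the job in; it is judged then, once.
The state is a dict: "time_s": time; "qpos": joint angles; "joint_velocities": joint speeds; "effort": joint torques, N m; "tool_pos": TCP position; "tool_rot": TCP orientation; "force": force on the tool from outside, world axes, zero at the start; "wrist_torque": the same for the moment, N m; "grip_width": finger opening in m; "grasp_force": force on a finger pad.
Only numpy, scipy, OpenCV 4.12 (cv2) and the standard library are available. Lean on these libraries where they do the work, as an engineer would, in place of code of your own. Each camera call takes 0.05 s, during which the arm holds its last target. There are 200 camera calls.

## Task

Get the colour meter ready for its white calibration: swing the dust cover on top of it right aside, up to its stop, to uncover the measuring port. Then turn the white reference block over and lay it gently on the port, white face down, flat and centred. Let go of it and leave the other things on the table where they are.

Things in the scene. Friction and masses are not known exactly. Their poses are not given: they have to be found in the camera images.
- meter: Colour meter: pale box 172 x 222 x 68 mm high (x, y, z), fixed to the table right of the middle, with a display strip along the edge nearer the robot and an aluminium deck on top, 68 mm above the table. Origin at the centre of its underside; x to its back (away from the display), y to its left, z up.
- port (a point): Measuring port: a 30 mm hole in the meter's deck, in a black ring 52 mm across that stands 3 mm proud of the deck. This point is the centre of the ring's upper face, 71 mm above the table, 15 mm behind and 45 mm to the right of the meter's middle; axes as the meter's. Hidden by the dust cover at first.
- cover_pin (a point): Axis of the upright pin on which the dust cover swings, at the back of the meter's deck, 46 mm to +x and 52.5 mm to +y of the port in the meter's axes.
- cover_knob (a point): Top face centre of the dust cover's upright black knob, 105 mm above the table. The knob is 18 mm across and 28 mm high, over the middle of the cover's dark steel disc (60 mm across, upper face 75.5 mm above the table; a brass washer 24 mm across and 2 mm thick lies between). It can be pinched from above or pushed, and moves in a level arc 70 mm from the pin.
- dust_cover (a joint): Angle of the dust cover, rad. 0: shut, knob over the port. It grows as the cover swings clockwise seen from above, by way of the side nearer the display, to the meter's left; 1.70 is the stop, with the knob 105 mm to +y of the port. Light friction, about 1.2 N at the knob; it stays where it is left.
- reference_center (a point): Centre of the white reference block: a grey holder 90 x 56 x 36 mm (x, y, z), white tile flush in its +z face, the opposite face plain grey; the ribbed long sides, 56 mm apart, are the grips. Loose, about 220 g. It starts flat on the table, white face up, left of the meter; it also stands steadily on an end, to change the grip. At the end z points down and this point is 18 mm above the port's.
- bone_folder: Bystander: flat bone folder 22 x 155 x 4 mm lying along the near edge of the table, left of the meter. Origin at the centre of its underside.
- palm_brush: Bystander: brown palm-fibre brush 67 x 166 x 69 mm lying beside the light pad, left of the block. Origin at the centre of its underside.
- spray_bottle: Bystander: black spray bottle 169 mm high, behind the meter on the right. Origin at the centre of its underside.
- paste_jar: Bystander: white jar with red lid, 66 mm across and 67 mm high, behind the block. Origin at the centre of its underside.
Not all that is in view belongs to the job. Of the things that look like the part that bears reference_center, take the one that is nearest to the robot's base at the start.

How it is judged (in metres and radians):
On the way, in this order (a step that is already met when the one before it is completed fails the run):
1. the dust cover is swung aside to its stop and the port is clear (value of joint dust_cover above 1.55 rad), for 0.2 s.
2. the reference block lies white face down over the port (horizontal distance between reference_center and port below 0.01 m and z of reference_center in the frame of port below 0.022 m and angle between reference_center's own z axis and vertical above 3.05 rad), for 0.2 s.
At the end, for the whole second after the job is handed in: The dust cover stands at its stop (within 0.15 rad), and the reference block rests, released and still, flat on the port ring with its white face down (within about 5 degrees) and its centre within 10 mm of the port's centre (all of step 2 and value of joint dust_cover above 1.55 rad and z of reference_center in the frame of port above 0.014 m and linear speed of reference below 0.01 m/s); the robot touches nothing.
It fails at once if the block drops or slams onto the port (it comes down on it faster than 0.4 m/s) (horizontal distance between reference_center and port below 0.05 m and z of reference_center in the frame of port below 0.045 m and linear speed of reference above 0.4 m/s).
It fails at once if a bystander is moved by more than 30 mm (distance of any of bone_folder, palm_brush, spray_bottle, paste_jar from where it was at the start of the episode above 0.03 m).
It also fails if it takes over 69 s, if anything falls off the work surface, if the arm or the gripper's body presses on something with over 40 N, if the wrist force passes 120 N, or if a joint passes its speed limit or range.

## Working session

There is one attempt and no reset: what is moved stays moved. The work goes in short steps, Python scripts to look and compute and a tool call to move; the robot and the scene stay as the last step left them, time stands still between calls to the robot, and variables do not carry over. Pictures are saved under pics/ and viewed, at most 10 in all, crops included, and the job is handed in when it is done.

Besides the shell and the picture viewer there is one more tool, called after ">>>" as name(argument=value, ...) on one line, values as JSON. arm_command: Moves the arm, as the interface text tells. Its arguments: {"type":"object","properties":{"series":{"type":"string"},"squeeze":{"type":"number"}},"required":["series"]}

```bash
ls; mkdir -p pics; cat > h.py <<'E'
import numpy as np,cv2
from cell import telemetry,cams,env
def ray(n,px):
    c=cams.calibration(n);K=np.array(c["K"]);d=np.array(c["dist"])
    p=cv2.undistortPoints(np.array([[px]],float),K,d)[0,0]
    R=np.array(c["rotation"]);return np.array(c["origin"]),R@np.array([p[0],p[1],1])
def onz(n,px,z):
    o,v=ray(n,px);return o+v*(z-o[2])/v[2]
def proj(n,P):
    c=cams.calibration(n);R=np.array(c["rotation"]);o=np.array(c["origin"])
    r=cv2.Rodrigues(R.T)[0]
    return cv2.projectPoints(np.array([P],float).reshape(-1,1,3),r,-R.T@o,np.array(c["K"]),np.array(c["dist"]))[0][:,0]
E
python3 - <<'E'
from h import *
for n in("top","side"):
    cv2.imwrite(f"pics/{n}0.png",cams.read_camera(n));c=cams.calibration(n);print(n,np.round(c["origin"],3),np.round(c["rotation"],2).tolist(),c["K"][0])
o=telemetry.get_obs();print(o)
E
```

```text
pics
top [ 5.010e-01 -1.000e-03  1.187e+00] [-174.77, 0.9, -91.17] [404.8251574    0.         325.86613194]
side [0.071 0.822 0.524] [-114.13, 0.84, -147.91] [373.29118853   0.         322.90232659]
{'time_s': 0.1, 'qpos': array([69.61999287, 18.43489194, -4.01561243, 83.16505144,  1.29413643,
       78.54094756, -3.26188618]), 'joint_velocities': array([ 0.07081187,  0.01159617,  0.0788112 , -0.09959758, -0.02364455,
        0.09608383,  0.1262242 ]), 'effort': array([-1.82770223e-04, -4.92570913e+01, -4.05706996e-01, -3.13397777e+01,
       -6.40874309e-02,  3.95373150e-02,  9.62966078e-05]), 'tool_pos': array([ 0.23471712, -0.60563466,  0.22159505]), 'tool_rot': array([-1.79904289e+02,  4.44867890e-03,  2.11875604e+01]), 'force': array([-0.68766214,  0.02741728,  0.33876087]), 'wrist_torque': array([ 0.0264555 , -0.04729371,  0.02091851]), 'grasp_force': 0.0, 'grip_width': 0.08714451808489859}
```

View pics/top0.png

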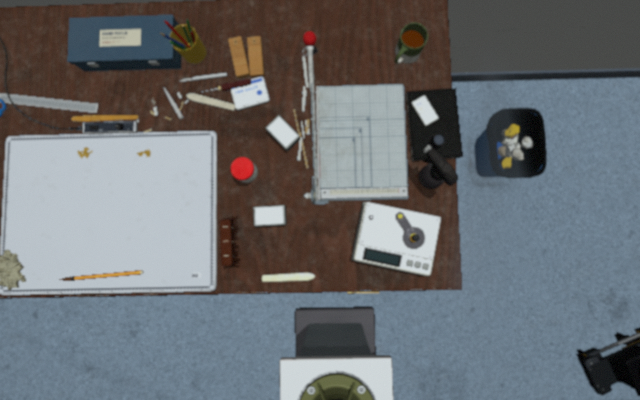

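View pics/side0.png

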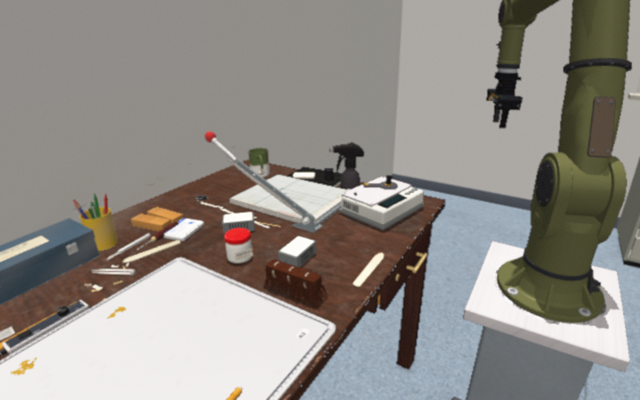

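Top view: block candidates are at (269,215) and (283,131); the flat white items at (250,93) and (425,110) don't look like it. (269,215) is nearest the base, which sits at about (338,390). The meter is at about (398,238), the knob at (413,237) and the pin at (400,216). The paper cutter's raised lever runs along x≈310. I'll fix the rotation handling, measure, and confirm in a crop.

```bash
sed -i 's/R=np.array(c\["rotation"\])/R=Rotation.from_euler("xyz",c["rotation"],degrees=True).as_matrix()/; 1a from scipy.spatial.transform import Rotation' h.py
python3 - <<'E'
from h import *
im=cams.read_camera("top");hsv=cv2.cvtColor(im,cv2.COLOR_BGR2HSV)
m=((hsv[...,2]>125)&(hsv[...,1]<60)).astype(np.uint8)*255
big=cv2.resize(im[180:285,220:460],None,fx=3.3,fy=3.3,interpolation=cv2.INTER_CUBIC)
cv2.imwrite("pics/crop1.png",big)
n,l,s,c=cv2.connectedComponentsWithStats(m)
for i in range(1,n):
    x,y,w,h,a=s[i]
    if a>150 and 225<x<450 and 80<y<280:
        pts=cv2.findNonZero((l==i).astype(np.uint8));r=cv2.minAreaRect(pts);print(s[i],np.round(c[i],1),r)
        z=.068 if a>2000 else .036
        b=cv2.boxPoints(r);P=np.array([onz("top",q,z)[:2] for q in b]);print(P.round(4).tolist(),P.mean(0).round(4),np.round([np.linalg.norm(P[k]-P[k-1]) for k in range(4)],4))
print("knob",onz("top",(413,237),.105),"pin",onz("top",(400,216),.078))
# side-view knob
S=cams.read_camera("side");cv2.imwrite("pics/crop2.png",cv2.resize(S[160:280,215:435],None,fx=3.6,fy=3.6,interpolation=cv2.INTER_CUBIC))
E
```

```text
[  313    84    95   119 10233] [360.1 142.1] ((358.8556823730469, 142.67147827148438), (116.06887817382812, 93.14826965332031), 88.09085083007812)
[[0.9216, 0.0526], [0.9237, -0.2123], [0.5928, -0.2103], [0.5898, 0.0474]] [ 0.757  -0.0806] [0.3318 0.2648 0.3309 0.2578]
[412  96  26  29 432] [424.7 109.9] ((424.7231750488281, 109.86265563964844), (28.039213180541992, 15.657411575317383), 58.392494201660156)
[[0.8786, -0.2371], [0.9021, -0.2769], [0.83, -0.3162], [0.8067, -0.2767]] [ 0.8543 -0.2767] [0.0821 0.0462 0.0822 0.0459]
[267 116  33  32 539] [282.2 131.6] ((282.2500305175781, 131.25), (28.991374969482422, 18.384777069091797), 45.0)
[[0.8133, 0.1867], [0.8511, 0.1485], [0.7887, 0.0895], [0.7514, 0.1277]] [0.8011 0.1381] [0.0856 0.0537 0.0858 0.0534]
[ 354  202   87   74 3811] [397.5 236.6] ((397.25311279296875, 238.1991729736328), (79.33601379394531, 60.49586868286133), 11.633633613586426)
[[0.4296, -0.0538], [0.5914, -0.0919], [0.5426, -0.3041], [0.3824, -0.2637]] [ 0.4865 -0.1784] [0.2151 0.1662 0.2178 0.1652]
[254 205  31  21 573] [268.8 215.1] ((268.7900695800781, 215.01104736328125), (18.921180725097656, 30.379005432128906), 86.98721313476562)
[[0.5843, 0.2237], [0.587, 0.1368], [0.5331, 0.1346], [0.5303, 0.2211]] [0.5587 0.1791] [0.054  0.0869 0.0539 0.0866]
[262 272  53  10 406] [288.  276.9] ((287.9679260253906, 276.73046875), (8.201216697692871, 52.16307067871094), 87.61405944824219)
[[0.3938, 0.2002], [0.3971, 0.0534], [0.3744, 0.0528], [0.3711, 0.1994]] [0.3841 0.1265] [0.0228 0.1469 0.0227 0.1466]
knob [ 0.48873977 -0.21444218  0.105     ] pin [ 0.5462027  -0.18665178  0.078     ]
```

View pics/crop1.png

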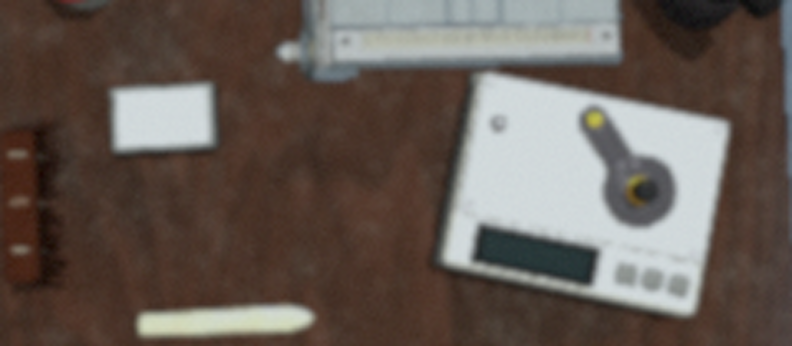

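View pics/crop2.png

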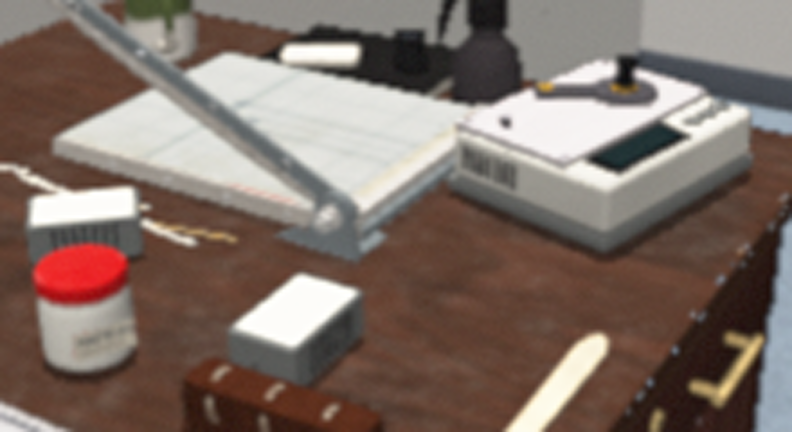

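The crop shows the chosen block at (269,215), white face up, and it's the nearest one to the base. The similar block behind the jar at (283,131) is farther off, so it's the decoy. On the meter, the disc is at about (413.6,238), the knob top at about (415.5,237.5) and the pin at (400.3,216).

```bash
python3 - <<'E'
from h import *
for n,p,z in(("disc",(413.6,237.9),.0755),("knobtop",(415.5,237.5),.105),("pin",(400.3,216.1),.079),("bottle base",(431,178),.1),("nozzle",(445,165),.16),("brushR",(236,242),.06),("leverpivot",(308,195),.05),("jar",(242,169),.067)): print(n,onz("top",p,z).round(4))
# side knob top (crop 627,58)
print("knob side",onz("side",(215+627/3.6,160+58/3.6),.105).round(4))
print("lever side pts",[onz("side",p,.0).round(3).tolist() for p in((310,222),)])
yaw=np.radians(-13.1);R=np.array([[np.cos(yaw),-np.sin(yaw)],[np.sin(yaw),np.cos(yaw)]])
c=np.array([.4865,-.1784]);port=c+R@[.015,-.045];print("port from box",port,"pin",port+R@[.046,.0525])
print(proj("side",[.559,.179,.036]),"block top in side; seen ~",(215+297/3.6,160+305/3.6))
E
```

```text
disc [ 0.4859 -0.2218  0.0755]
knobtop [ 0.4873 -0.221   0.105 ]
pin [ 0.5459 -0.1873  0.079 ]
bottle base [ 0.646  -0.2702  0.1   ]
nozzle [ 0.6707 -0.2924  0.16  ]
brushR [0.4844 0.2672 0.06  ]
leverpivot [0.6121 0.0655 0.05  ]
jar [0.6878 0.2486 0.067 ]
knob side [ 0.4815 -0.2122  0.105 ]
lever side pts [[0.638, 0.006, 0.0]]
port from box [ 0.49091033 -0.22562869] pin [ 0.54761242 -0.18492091]
[[297.11090241 244.66874014]] block top in side; seen ~ (297.5, 244.72222222222223)
```

>>> arm_command(series="26.8 -19 4.4 0 100;26.8 -19 4.4 0 100;26.8 -19 4.4 0 100;26.8 -19 4.4 0 100;26.8 -19 4.4 0 100;26.8 -19 4.4 0 100;26.8 -19 4.4 0 100;26.8 -19 4.4 0 100;26.8 -19 4.4 0 100;26.8 -19 4.4 0 100;26.8 -19 4.4 0 100;26.8 -19 4.4 0 100;26.8 -19 4.4 0 100;26.8 -19 4.4 0 100;0 0 0 -.12 100;0 0 0 -.12 100;0 0 0 -.12 100;0 0 0 -.12 100;0 0 0 -.12 100;0 0 0 -.12 100", squeeze=8)

```text
time_s: 1.87
tool_pos: [0.4885, -0.2224, 0.1608]
tool_rot: [-180.0, 0.0, 62.8]
force: [-0.2, -0.9, -0.3]
grip_width: 0.0532
grasp_force: 0.0
```

>>> arm_command(series="0 0 0 -.12 100;0 0 0 -.12 100;0 0 0 -.12 100;0 0 0 -.12 100;0 0 0 -.12 100;0 0 0 -.12 100;0 0 0 -.12 100;0 0 0 -.12 100;0 0 0 -.12 100;0 0 0 -.12 100;0 0 0 -.12 100;0 0 0 -.12 100;0 0 0 -.12 100;0 0 0 -.06 100;0 0 0 0 100")

```text
time_s: 3.12
tool_pos: [0.4884, -0.2225, 0.1608]
tool_rot: [-180.0, -0.0, 155.3]
force: [-0.5, -0.3, 0.4]
grip_width: 0.0529
grasp_force: 0.0
```

```bash
cat >> h.py <<'E'
def to(x,y,z,yaw=None):
    "tool-axes shift (mm) and turn (rad) from measured pose to target"
    o=telemetry.get_obs();p=np.array(o["tool_pos"]);a=o["tool_rot"]
    d=Rotation.from_euler("xyz",a,degrees=True).inv().apply(np.array([x,y,z])-p)*1000
    t=0 if yaw is None else -np.radians((yaw-a[2]+180)%360-180)
    print("t",round(o["time_s"],2),"pos",p.round(4),"yaw",round(a[2],1),"shift mm",d.round(1),"turn",round(t,3),"w",round(o["grip_width"],4),"F",np.round(o["force"],1),"q7",round(o["qpos"][6],1))
E
python3 - <<'E'
from h import *
to(.4875,-.222,.085,155)
im=cams.read_camera("side");cv2.imwrite("pics/s1.png",cv2.resize(im[100:240,300:460],None,fx=4,fy=4,interpolation=cv2.INTER_CUBIC))
E
```

```text
t 3.12 pos [ 0.4884 -0.2225  0.1608] yaw 155.3 shift mm [ 1.   0.1 75.8] turn 0.006 w 0.0529 F [-0.5 -0.3  0.4] q7 82.7
```

View pics/s1.png

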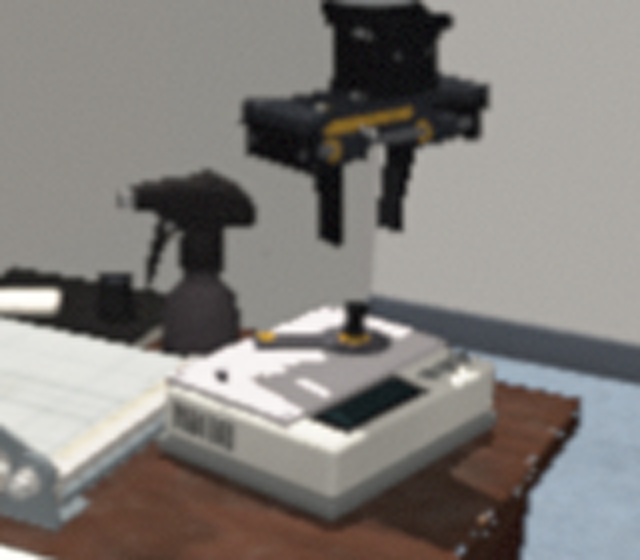

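The open fingers straddle the knob: tips at crop (330,240) and (390,228), knob at (357,305). I'll descend and pinch.

>>> arm_command(series="0 0 20 0 100;0 0 20 0 100;0 0 20 0 100;0 0 14 0 100;0 0 0 0 255;0 0 0 0 255;0 0 0 0 255;0 0 0 0 255;0 0 0 0 255;0 0 0 0 255", squeeze=8)

```text
time_s: 4.0
tool_pos: [0.4891, -0.2228, 0.0878]
tool_rot: [-180.0, 0.1, 155.2]
force: [-0.7, -0.0, -0.0]
grip_width: 0.0206
grasp_force: 0.0
```

```bash
python3 - <<'E'
from h import *
to(.4875,-.222,.085,155)
a=np.radians(telemetry.get_obs()["tool_rot"][2])
pin=np.array([.5467,-.186]);k=telemetry.get_obs()["tool_pos"][:2];r=np.array(k)-pin;r*=.07/np.linalg.norm(r)
th=1.68/16
# body-frame chord per row if shift is made along axes before the turn
A=np.array([[np.cos(th),np.sin(th)],[-np.sin(th),np.cos(th)]])
d=(A@r-r)*1000
print("phi",np.degrees(np.arctan2(r[1],r[0])),"tool step",d@[np.cos(a),np.sin(a)],d@[np.sin(a),-np.cos(a)],"turn",th)
E
```

```text
t 4.0 pos [ 0.4891 -0.2228  0.0878] yaw 155.2 shift mm [1.8 0.  2.8] turn 0.004 w 0.0206 F [-0.7 -0.  -0. ] q7 80.3
phi -147.4402080082136 tool step 5.966952018958881 4.285833485819014 turn 0.105
```

>>> arm_command(series="0 0 0 0 255;0 0 0 0 255;6.05 4.15 0 .105 255;6.05 4.15 0 .105 255;6.05 4.15 0 .105 255;6.05 4.15 0 .105 255;6.05 4.15 0 .105 255;6.05 4.15 0 .105 255;6.05 4.15 0 .105 255;6.05 4.15 0 .105 255;6.05 4.15 0 .105 255;6.05 4.15 0 .105 255", squeeze=8)

```text
time_s: 5.0
tool_pos: [0.4863, -0.154, 0.0878]
tool_rot: [179.7, 0.2, 94.8]
force: [4.8, -4.3, -2.7]
grip_width: 0.0173
grasp_force: 8.0
```

>>> arm_command(series="6.05 4.15 0 .105 255;6.05 4.15 0 .105 255;6.05 4.15 0 .105 255;6.05 4.15 0 .105 255;6.05 4.15 0 .105 255;6.05 4.15 0 .105 255;0 0 0 0 255")

```text
time_s: 5.58
tool_pos: [0.515, -0.1237, 0.0875]
tool_rot: [179.9, 0.2, 58.7]
force: [1.2, -4.9, 2.5]
grip_width: 0.0179
grasp_force: 8.0
```

```bash
python3 - <<'E'
from h import *
to(.515,-.124,.085)
E
```

```text
t 5.58 pos [ 0.515  -0.1237  0.0875] yaw 58.7 shift mm [-0.2  0.1  2.5] turn 0 w 0.0179 F [ 1.2 -4.9  2.5] q7 -25.8
```

>>> arm_command(series="4 3 0 .06 255;0 0 0 0 255;0 0 0 0 150;0 0 0 0 130;0 0 0 0 130;0 0 -25 0 100;0 0 -30 0 60;0 0 -30 0 0;0 0 -30 0 0;0 0 0 0 0")

```text
time_s: 6.42
tool_pos: [0.5227, -0.1198, 0.2084]
tool_rot: [179.4, -0.2, 55.6]
force: [1.0, 0.6, -0.3]
grip_width: 0.0631
grasp_force: 0.0
```

```bash
python3 - <<'E'
from h import *
to(.559,.148,.20,91.8)
im=cams.read_camera("top");cv2.imwrite("pics/t2.png",cv2.resize(im[170:290,220:460],None,fx=3.3,fy=3.3,interpolation=cv2.INTER_CUBIC))
E
```

```text
t 6.42 pos [ 0.5227 -0.1198  0.2084] yaw 55.6 shift mm [ 241.5 -121.4    8. ] turn -0.632 w 0.0631 F [ 1.   0.6 -0.3] q7 -26.6
```

View pics/t2.png

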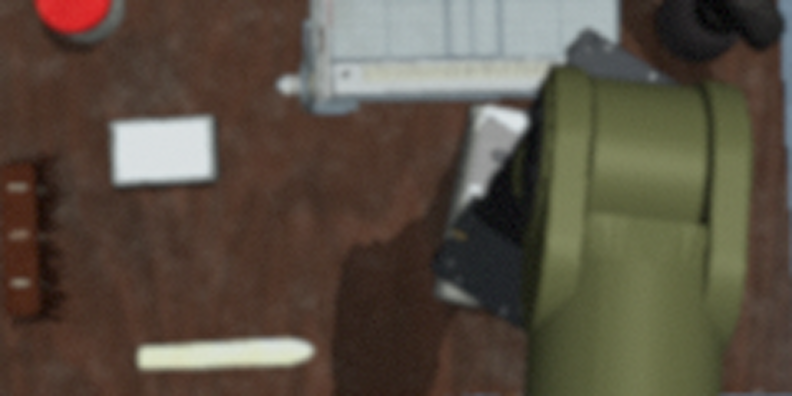

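The arm hides the cover here; the block hasn't moved (crop 163,150). I'll move above the block and check the cover then.

>>> arm_command(series="24.2 -12.1 0 0 0;24.2 -12.1 0 0 0;24.2 -12.1 0 0 0;24.2 -12.1 0 0 0;24.2 -12.1 0 0 0;24.2 -12.1 0 0 0;24.2 -12.1 0 0 0;24.2 -12.1 0 0 0;24.2 -12.1 0 0 0;24.2 -12.1 0 0 0;0 0 0 -.105 0;0 0 0 -.105 0;0 0 0 -.105 0;0 0 0 -.105 0;0 0 0 -.105 0;0 0 0 -.105 0;0 0 0 0 0")

```text
time_s: 7.88
tool_pos: [0.5552, 0.1484, 0.2005]
tool_rot: [-179.9, -0.0, 91.9]
force: [0.8, 0.5, 0.4]
grip_width: 0.0868
grasp_force: 0.0
```

```bash
python3 - <<'E'
from h import *
to(.5597,.146,.004,91.8)
im=cams.read_camera("top");a=im[170:290,340:460];s=cams.read_camera("side");b=s[140:260,240:440]
cv2.imwrite("pics/t3.png",np.hstack([cv2.resize(q,None,fx=2.5,fy=2.5,interpolation=cv2.INTER_CUBIC) for q in(a,b)]))
E
```

```text
t 7.88 pos [0.5552 0.1484 0.2005] yaw 91.9 shift mm [ -2.6   4.8 196.5] turn 0.001 w 0.0868 F [0.8 0.5 0.4] q7 -23.3
```

View pics/t3.png

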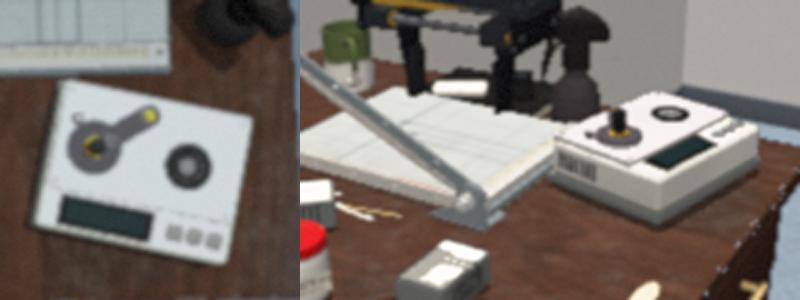

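The left half shows the cover at its stop and the open port ring at px (415.2,236.4). Now I'll grip the block's right-hand end lightly.

>>> arm_command(series="-2.6 4.8 25 0 0;0 0 30 0 0;0 0 30 0 0;0 0 30 0 0;0 0 30 0 0;0 0 25 0 0;0 0 16 0 0;0 0 8 0 0;0 0 2.5 0 0;0 0 0 0 255;0 0 0 0 255;0 0 0 0 255;0 0 0 0 255;0 0 0 0 255;0 0 0 0 255;0 0 0 0 255", squeeze=4)

```text
time_s: 9.32
tool_pos: [0.5611, 0.1458, 0.006]
tool_rot: [180.0, 0.0, 91.7]
force: [-1.7, -0.7, 4.1]
grip_width: 0.0557
grasp_force: 4.0
```

>>> arm_command(series="0 0 -8 0 255;0 0 -8 0 255;0 0 -8 0 255;0 0 -8 0 255;0 0 -8 0 255;0 0 -8 0 255;0 0 -8 0 255;0 0 -10 0 255;0 0 -10 0 255;0 0 -10 0 255;0 0 -10 0 255;0 0 -10 0 255;0 0 -10 0 255;0 0 -10 0 255;0 0 0 0 255;0 0 0 0 255;0 0 0 0 255")

```text
time_s: 10.73
tool_pos: [0.5606, 0.1456, 0.131]
tool_rot: [-180.0, 0.0, 91.7]
force: [-0.6, 0.4, -2.5]
grip_width: 0.056
grasp_force: 4.0
```

```bash
python3 - <<'E'
from h import *
to(.53,.08,.1)
o=telemetry.get_obs();print(o["wrist_torque"])
s=cams.read_camera("side");t=cams.read_camera("top")
p=proj("side",[[.56,.146,.12]])[0].astype(int);print(p)
a=s[max(p[1]-75,0):p[1]+75,p[0]-100:p[0]+100];b=t[170:260,230:330]
cv2.imwrite("pics/g1.png",np.hstack([cv2.resize(a,(600,450),interpolation=cv2.INTER_CUBIC),cv2.resize(b,(200,180)).copy() if 0 else cv2.copyMakeBorder(cv2.resize(b,(200,180)),0,270,0,0,0)]))
E
```

```text
t 10.73 pos [0.5606 0.1456 0.131 ] yaw 91.7 shift mm [-64.7 -32.5  31.1] turn 0 w 0.056 F [-0.6  0.4 -2.5] q7 -25.3
[-0.04115703 -0.14088566 -0.01114762]
[303 209]
```

View pics/g1.png

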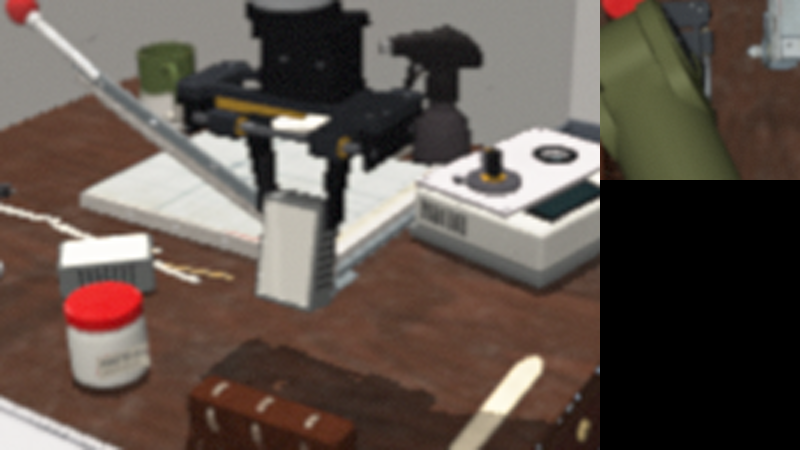

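The block hangs on end with its white face toward +y (crop 290,250). I'll carry it to clear table, stand it on the edge, and tip it gently onto its white face.

>>> arm_command(series="-16 -13.1 10 0 255;-16 -13.1 10 0 255;-16 -13.1 10 0 255;-16 -13.1 10 0 255;0 0 10 0 255;0 0 7 0 255;0 0 5 0 255;0 0 4 0 255;0 0 3 0 255;0 0 3 0 255;0 0 0 0 255;0 0 0 0 255")

```text
time_s: 11.83
tool_pos: [0.5111, 0.0817, 0.0594]
tool_rot: [179.9, -0.1, 91.8]
force: [0.3, 0.1, -2.5]
grip_width: 0.056
grasp_force: 4.0
```

>>> arm_command(series="0 0 2 0 255;0 0 2 0 255;0 0 0 0 255")

```text
time_s: 12.08
tool_pos: [0.5114, 0.0813, 0.0561]
tool_rot: [179.9, -0.0, 91.7]
force: [-0.4, 0.4, 2.1]
grip_width: 0.0561
grasp_force: 4.0
```

>>> arm_command(series="8.4 0 -.8 0 255;8.5 0 0 0 255;8.4 0 1 0 255;8.3 0 1.9 0 255;8 0 2.7 0 255;7.7 0 3.6 0 255;7.3 0 4.4 0 255;6.7 0 5.1 0 255;6.1 0 5.9 0 255;5.5 0 6.4 0 255;4.8 0 7 0 255;4 0 6 0 255;0 0 0 0 255")

```text
time_s: 13.17
tool_pos: [0.5058, 0.1642, 0.01]
tool_rot: [-179.7, 0.0, 91.7]
force: [-0.2, 0.4, -1.9]
grip_width: 0.0561
grasp_force: 4.0
```

```bash
python3 - <<'E'
from h import *
to(.53,.08,.1)
s=cams.read_camera("side")
p=proj("side",[[.51,.13,.04]])[0].astype(int)
cv2.imwrite("pics/g2.png",cv2.resize(s[p[1]-75:p[1]+75,p[0]-100:p[0]+100],(800,600),interpolation=cv2.INTER_CUBIC))
E
```

```text
t 13.17 pos [0.5058 0.1642 0.01  ] yaw 91.7 shift mm [-84.9  21.3 -90. ] turn 0 w 0.0561 F [-0.2  0.4 -1.9] q7 -32.5
```

View pics/g2.png

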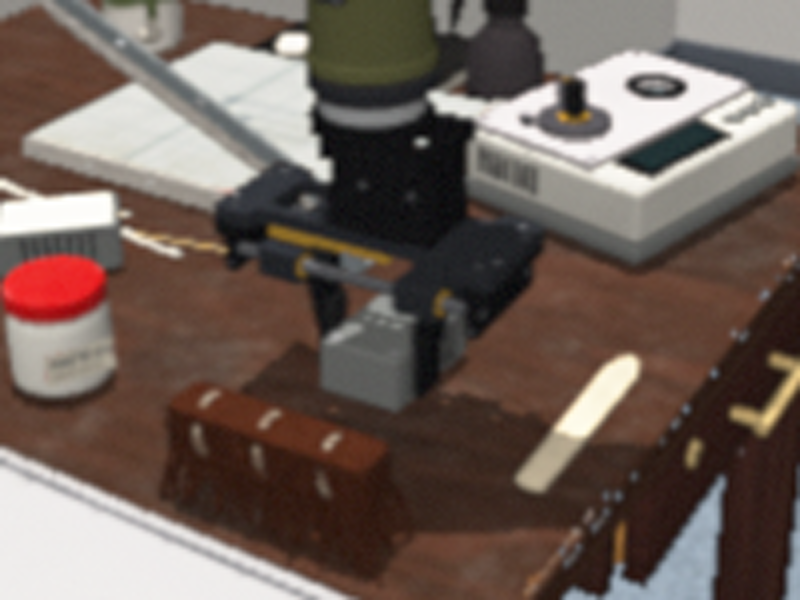

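The block is tipped nearly flat, grey face up (crop 370,350). I'll release it, move clear and measure from the top camera.

>>> arm_command(series="0 0 0 0 100;0 0 0 0 50;0 0 0 0 0;0 0 0 0 0;0 0 0 0 0;0 0 -20 0 0;0 0 -40 0 0;0 0 -40 0 0;0 0 -40 0 0;-35 0 0 0 0;-35 0 0 0 0;-35 0 0 0 0;-35 0 0 0 0;-35 0 0 0 0;-35 0 0 0 0;0 0 0 0 0")

```text
time_s: 14.55
tool_pos: [0.5137, -0.0552, 0.1523]
tool_rot: [-180.0, 0.3, 91.0]
force: [0.7, -0.8, -0.2]
grip_width: 0.0868
grasp_force: 0.0
```

```bash
python3 - <<'E'
from h import *
im=cams.read_camera("top");cv2.imwrite("pics/t4.png",cv2.resize(im[150:295,230:330],None,fx=4,fy=4,interpolation=cv2.INTER_CUBIC))
hsv=cv2.cvtColor(im,cv2.COLOR_BGR2HSV)
m=((hsv[...,2]>85)&(hsv[...,1]<50)).astype(np.uint8)*255
n,l,s,c=cv2.connectedComponentsWithStats(m)
for i in range(1,n):
    x,y,w,h,a=s[i]
    if a>200 and 240<x<320 and 190<y<270:
        r=cv2.minAreaRect(cv2.findNonZero((l==i).astype(np.uint8)));P=np.array([onz("top",q,.036)[:2] for q in cv2.boxPoints(r)])
        print(s[i],r,P.round(4).tolist(),P.mean(0).round(4),np.round([np.linalg.norm(P[k]-P[k-1]) for k in range(4)],4))
        C=P.mean(0);to(C[0],C[1],.2)
E
```

```text
[265 222  33  22 665] ((281.0359191894531, 232.89854431152344), (20.743412017822266, 32.2941780090332), 87.70938873291016) [[0.5356, 0.1915], [0.5374, 0.0995], [0.4788, 0.098], [0.477, 0.1895]] [0.5072 0.1446] [0.0587 0.092  0.0586 0.0916]
t 14.6 pos [ 0.5138 -0.0509  0.1523] yaw 91.2 shift mm [195.6  -2.6 -48. ] turn 0 w 0.0871 F [-0.7  1.4 -0.4] q7 0.2
```

View pics/t4.png

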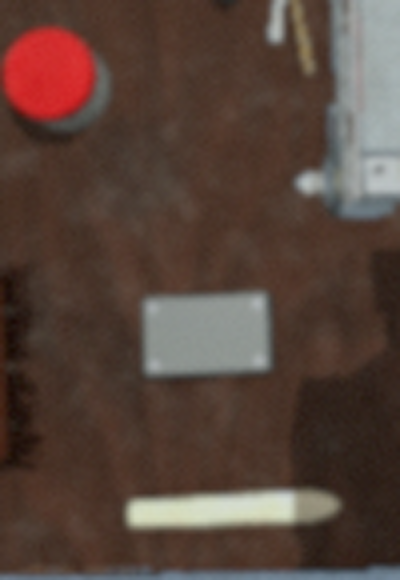

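The block lies flat, grey face up, at crop (207,335), i.e. about (0.507, 0.145). I'll grasp it at the centre and compute the port position from the earlier view.

>>> arm_command(series="32.6 -.4 0 0 0;32.6 -.4 0 0 0;32.6 -.4 0 0 0;32.6 -.4 0 0 0;32.6 -.4 0 0 0;32.6 -.4 0 0 0;0 0 30 0 0;0 0 30 0 0;0 0 30 0 0;0 0 26 0 0;0 0 16 0 0;0 0 9 0 0;0 0 5 0 0;0 0 0 0 0")

```text
time_s: 15.77
tool_pos: [0.5055, 0.1501, 0.0059]
tool_rot: [-180.0, -0.0, 91.7]
force: [-0.0, 0.7, -0.2]
grip_width: 0.0868
grasp_force: 0.0
```

```bash
python3 - <<'E'
from h import *
to(.507,.1446,.005,91.2)
im=cv2.imread("pics/t3.png")
g=cv2.cvtColor(im,cv2.COLOR_BGR2GRAY)
for n,x0,y0,x1,y1,ox,oy in(("top",150,135,225,200,340,170),("side",645,100,695,126,120,140)):
    sub=(g[y0:y1,x0:x1]<110).astype(np.uint8)
    k,l,s,c=cv2.connectedComponentsWithStats(sub);i=1+np.argmax(s[1:,4])
    cn=max(cv2.findContours((l==i).astype(np.uint8),cv2.RETR_EXTERNAL,cv2.CHAIN_APPROX_NONE)[0],key=len);e=cv2.fitEllipse(cn)
    px=np.array(e[0])+[x0,y0]
    px=(px+.5)/2.5-.5+[ox,oy]
    P=onz(n,px,.071);print(n,s[i],e,px.round(1),P.round(4))
E
```

```text
t 15.77 pos [0.5055 0.1501 0.0059] yaw 91.7 shift mm [-5.6  1.3  0.9] turn 0.009 w 0.0868 F [-0.   0.7 -0.2] q7 -31.3
top [  16   10   44   44 1338] ((37.92539596557617, 31.42766571044922), (42.314022064208984, 43.31642532348633), 136.91964721679688) [414.9 236.3] [ 0.4902 -0.2263  0.071 ]
side [  7   8  36  13 274] ((24.75933265686035, 13.913359642028809), (12.44622802734375, 35.2115364074707), 93.33379364013672) [387.6 185.3] [ 0.4869 -0.2174  0.071 ]
```

>>> arm_command(series="-5.6 1.3 1 0.009 0;0 0 0 0 255;0 0 0 0 255;0 0 0 0 255;0 0 0 0 255;0 0 0 0 255;0 0 0 0 255;0 0 -10 0 255;0 0 -20 0 255;0 0 -30 0 255;0 0 -35 0 255;0 0 -35 0 255;0 0 -20 0 255;0 0 0 0 255", squeeze=20)

```text
time_s: 16.93
tool_pos: [0.5102, 0.1453, 0.1606]
tool_rot: [179.5, -0.0, 91.2]
force: [1.4, 0.7, -1.6]
grip_width: 0.0554
grasp_force: 20.0
```

```bash
python3 - <<'E'
from h import *
to(.4893,-.2242,.12,77)
E
```

```text
t 16.93 pos [0.5102 0.1453 0.1606] yaw 91.2 shift mm [-369.   -28.8   40.1] turn 0.247 w 0.0554 F [ 1.4  0.7 -1.6] q7 -23.3
```

>>> arm_command(series="-30.75 -2.4 0 0 255;-30.75 -2.4 0 0 255;-30.75 -2.4 0 0 255;-30.75 -2.4 0 0 255;-30.75 -2.4 0 0 255;-30.75 -2.4 0 0 255;-30.75 -2.4 0 0 255;-30.75 -2.4 0 0 255;-30.75 -2.4 0 0 255;-30.75 -2.4 0 0 255;-30.75 -2.4 0 0 255;-30.75 -2.4 0 0 255;0 0 0 0 255;0 0 0 0 255;0 0 0 0 255")

```text
time_s: 18.18
tool_pos: [0.4854, -0.2244, 0.1541]
tool_rot: [-179.9, -0.1, 91.2]
force: [0.2, 0.0, -3.0]
grip_width: 0.0559
grasp_force: 20.0
```

```bash
python3 - <<'E'
from h import *
to(.4893,-.2242,.076)
# check block pose in hand: grey face in side view
o=telemetry.get_obs();P=np.array(o["tool_pos"])
s=cams.read_camera("side");h=cv2.cvtColor(s,cv2.COLOR_BGR2HSV)
for d in(0.045,):
    q=[P+[a,b,c] for a in(-.028,.028) for b in(.045,) for c in(-.005,.031)]
    print("expected left-end face px",proj("side",q).round(1).tolist())
u,v=proj("side",[P+[0,.045,.013]])[0].astype(int);print(h[v-20:v+20:3,u,2].tolist())
E
```

```text
t 18.18 pos [ 0.4854 -0.2244  0.1541] yaw 91.2 shift mm [-0.   4.1 78.1] turn 0 w 0.0559 F [ 0.2  0.  -3. ] q7 19.7
expected left-end face px [[393.2, 167.1], [393.9, 155.6], [376.1, 164.1], [376.6, 152.8]]
[141, 142, 124, 121, 142, 96, 92, 90, 90, 133, 144, 143, 142, 245]
```

>>> arm_command(series="0 4.1 15 0 255;0 0 18 0 255;0 0 15 0 255;0 0 9 0 255;0 0 5 0 255;0 0 4 0 255;0 0 3 0 255;0 0 3 0 255;0 0 2 0 255;0 0 0 0 255;0 0 0 0 255")

```text
time_s: 19.15
tool_pos: [0.4903, -0.2255, 0.0815]
tool_rot: [180.0, 0.0, 91.1]
force: [0.2, -0.2, -2.6]
grip_width: 0.0557
grasp_force: 20.0
```

```bash
python3 - <<'E'
from h import *
to(.4893,-.2242,.076)
E
```

```text
t 19.15 pos [ 0.4903 -0.2255  0.0815] yaw 91.1 shift mm [ 1.4 -0.9  5.5] turn 0 w 0.0557 F [ 0.2 -0.2 -2.6] q7 17.4
```

>>> arm_command(series="0 0 2 0 255;0 0 1.5 0 255;0 0 1 0 255;0 0 0 0 255;0 0 0 0 255")

```text
time_s: 19.57
tool_pos: [0.4901, -0.2254, 0.0767]
tool_rot: [-180.0, -0.0, 91.1]
force: [-1.0, 1.0, -2.1]
grip_width: 0.0558
grasp_force: 20.0
```

>>> arm_command(series="0 0 1 0 255;0 0 0 0 255;0 0 0 0 255")

```text
time_s: 19.82
tool_pos: [0.4902, -0.2255, 0.0764]
tool_rot: [180.0, 0.0, 91.1]
force: [-2.3, 0.5, 4.3]
grip_width: 0.0559
grasp_force: 20.0
```

>>> arm_command(series="0 0 0 0 150;0 0 0 0 80;0 0 0 0 20;0 0 0 0 0;0 0 0 0 0;0 0 0 0 0;0 0 -15 0 0;0 0 -30 0 0;0 0 -40 0 0;0 0 -40 0 0;40 0 0 0 0;40 0 0 0 0;40 0 0 0 0;40 0 0 0 0;40 0 0 0 0;40 0 0 0 0;40 0 0 0 0;40 0 0 0 0;0 0 0 0 0")

```text
time_s: 21.4
tool_pos: [0.4825, 0.1045, 0.2015]
tool_rot: [179.9, -0.2, 91.9]
force: [-0.7, 0.9, -0.0]
grip_width: 0.0867
grasp_force: 0.0
```

```bash
python3 - <<'E'
from h import *
to(.49,-.225,.2)
im=cams.read_camera("top");h=cv2.cvtColor(im,cv2.COLOR_BGR2HSV)
# grey block against the paler deck
sub=h[205:275,380:450,2];
m=((sub>95)&(sub<185)&(h[205:275,380:450,1]<45)).astype(np.uint8)
m=cv2.morphologyEx(m,cv2.MORPH_OPEN,np.ones((5,5),np.uint8))
n,l,s,c=cv2.connectedComponentsWithStats(m)
for i in range(1,n):
    if s[i,4]>150:
        r=cv2.minAreaRect(cv2.findNonZero((l==i).astype(np.uint8)));P=np.array([onz("top",np.array(q)+[380,205],.107)[:2] for q in cv2.boxPoints(r)])
        print(s[i],r,P.mean(0).round(4),np.round([np.linalg.norm(P[k]-P[k-1]) for k in range(4)],4))
print(sub[10:60:3,10:68:3])
E
```

```text
t 21.4 pos [0.4825 0.1045 0.2015] yaw 91.9 shift mm [-329.5   -3.2    0. ] turn 0 w 0.0867 F [-0.7  0.9 -0. ] q7 -14.0
[ 20  21  37  24 787] ((38.0, 32.5), (23.0, 36.0), 90.0) [ 0.4873 -0.2272] [0.0606 0.0952 0.0605 0.0947]
[[202 139 117 181 136 215 218 220 220 219 220 216 209 186 156 121  95  75
   74  84]
 [100  95 101 140 130 214 220 219 219 218 219 219 218 220 219 218 207 101
   71  79]
 [ 94  94  99 156 212 219 219 220 220 218 220 219 219 219 218 218 212  94
   74  78]
 [ 96 148 206 220 219 219 218 220 219 218 219 220 219 212 212 218 205  79
   72  77]
 [187 218 217 166 173 164 150 149 150 150 149 150 152 156 164 217 192  74
   74  78]
 [216 219 166  83 183 161 157 157 155 154 157 155 153 157 160 214 157  72
   76  80]
 [220 220 152  77 155 156 156 154 155 155 154 153 153 152 153 214 135  71
   79  81]
 [219 220 155  80 153 156 155 153 154 155 152 152 152 151 151 212 104  70
   75  83]
 [218 219 154  79 153 155 154 153 152 152 152 149 151 150 147 202  92  73
   78  82]
 [220 219 181  81 148 155 154 152 151 152 152 149 150 149 156 175  80  74
   74  80]
 [219 220 183  81 160 167 153 153 151 151 148 146 143 145 159 135  83  77
   79  86]
 [219 219 183 133 129 135 135 139 153 153 153 150 150 193 215 149  81  77
   76  84]
 [196 214 208 208 213 216 215 218 220 219 219 219 219 220 217 114  83  76
   79  78]
 [ 63  84 122 157 200 214 210 209 213 219 218 219 219 218 214  98  83  73
   79  78]
 [ 56  56  56  47 188 219 219 217 216 207 214 201 207 208 197  81  82  75
   86  77]
 [ 57  57  56  58 210 217 167 178 215 208 219 217 215 217 172  79  83  76
   87  84]
 [ 52  50  54  91 217 208 151 152 182 157 169 191 185 215 151  81  84  83
   85  85]]
```

The block rests flat and grey face up, about 4 mm from the port centre. The gripper is clear, so I'm handing in.

```bash
python3 -c "
from h import *
print(env.sign_off())"
```

```text
the job is handed in; nothing more can be done
None
```

The job is handed in, with no verdict returned: the dust cover is swung to its stop and the white block lies released, white face down, on the port, about 4 mm off centre by the last camera check; no bystander was touched as far as I could tell, though I didn't re-measure them.

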